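# Clamp the cat blank with the tab-lock knob

### The job

Clamp the roughed-out cat in the carving clamp: pinch the two release tabs on the knob, turn the knob clockwise (seen from above) until the sprung jaw presses the cat against the fence with about 15 newtons, then let go so that the tabs spring out and lock the knob there. Soft wood dents, so never press the cat harder than 25 newtons, do not touch the cat with the robot, and leave the finished cat, the gouge and the stone where they are.

Things in the scene. Friction and masses are not known exactly. Their poses are not given: they have to be found in the camera images.
- vise: Carving clamp fixed to the bench: light wooden board 130 (x) x 350 (y, from -70 to +280) x 12 mm thick; origin on the underside, on the knob's axis; +y is the clamping direction (knob, jaw, cat, fence). Around the origin a round dark gear housing, 106 mm across, top 40 mm above the bench, with a crown of small steel pins 93 mm across (pin tops 48 mm above the bench).
- fence_mid (a point): Fixed point on the clamp's board (y = 169 mm): middle of the range in which the fence is set by hand. The fence, a wooden block 80 x 20 x 34 mm across the board, has its clamping face anywhere within 6 mm of this point along the clamp's y; its true place is not reported. Jaw and fence stand at most 50 mm above the bench.
- knob_grip (a point): Point on the knob's upright axis, 75 mm above the bench: the height to grip. z up; turns with the knob, yaw = clamp's yaw + 0.7 rad at knob 0. tab_a is towards its +y, tab_b its -y: pinch along its y, from above. Black core 40 mm across, top 91 mm above the bench; grey ribbed tabs 26 mm wide, 48 to 91 mm above the bench. Keep fingertips 50 mm or more above the bench, clear of the pins.
- knob (a joint): Knob angle, rad: 0 at the start, grows clockwise from above, to 1.62. Turns only while both tabs are in by over 2.5 mm. Let go within 0.02 rad of a multiple of 0.098 and the teeth drop between the pins and lock it; between two it slips to one or a tooth stays on a pin, 1 mm in, not locked. 0.03 N m of friction; moves the jaw 13 mm per rad; 15 N at the jaw is 0.2 N m more at the knob.
- tab_a (a joint): Travel of the tab on the +y side of knob_grip, m: 0 sprung out (locked), 0.004 fully in. The tabs' outer faces are 62 mm apart when out, 54 mm when both are fully in. It takes 4 N to start a tab and 10 N to push it fully in; it breaks above 70 N.
- tab_b (a joint): The same for the opposite tab (-y side). Both must be in at once: a pinch off-centre by over about 1 mm pushes one tab in before the other and the fingers feel a sideways push along the line of the tabs.
- jaw: Dark steel jaw with a wooden pad 50 mm wide, between knob and cat; slides along the clamp's +y. Origin on the board, at y = 90 mm of the clamp at knob 0; the pad's free face is 25 mm farther in +y. A spring behind the pad gives 3 N per mm it is pushed back, 9.5 mm at most. The cat is met and held against the fence from a knob angle of 0.15 to 1.1 rad on, depending on the fence.
- cat: Roughed-out cat of light wood, loose on the board between pad and fence, 0.08 to 0.15 kg; base 52 (x) x 46 (y, the clamped thickness) x 34 mm, about 90 mm tall; origin at the centre of its underside. The jaw pushes it along the board until it meets the fence.
- finished_cat: Bystander: smaller finished cat with a thin base, 70 mm tall, standing on the bench; origin at the centre of its underside.
- gouge: Bystander: gouge with a dark round wooden handle, 190 mm long, lying on the bench; origin under its middle.
- stone: Bystander: grey sharpening stone 60 x 150 x 24 mm, lying on the bench; origin at the centre of its underside.
Mind the look-alikes: they are no part of the job. What is shaped like the cat but green or turquoise is not meant.

How it is judged:
By the outcome, as a careful person would: the job done as asked, in the order asked, and still so for the second after the job is handed in, with the robot touching nothing.
It also fails if it takes over 54 s, if anything falls off the work surface, if the arm or the gripper's body presses on something with over 40 N, if the wrist force passes 120 N, or if a joint passes its speed limit or range.

### The arm

A 6-joint arm with a two-finger parallel gripper is mounted at the origin on the work surface. World frame = base frame: x ahead of the robot, y to its left, z up, the work surface at z = 0. Lengths are in mm, angles in rad, forces in N, time in s.
With the tool pointing down it reaches from about 300 to 775 mm from the base axis. Payload 14.6 kg.
Tool frame: the origin (TCP) lies midway between the tips of the shut fingers; the grasp point (between the pads) lies 19 mm behind it; z points along the fingers, y is the direction in which the jaws open and shut (so a half turn about z gives the same grasp; the last joint's range is limited). The gripper opens to 94 mm and grips with 3 to 60 N. Pads are 16 mm wide; open, the fingers measure 119 mm over their backs; the gripper's body (75 mm by 177 mm) begins 78 mm behind the grasp point.
Start: joints at [-1.363, 0.3, 1.521, -0, 1.321, -0.067], TCP at [149.238, -529.355, 205.446] pointing down, gripper open.
Joint ranges: [-3.03, 3.03], [-0.79, 2.21], [0.23, 2.52], [-1.04, 4.18], [0, 3.07], [-2.55, 2.55]. Speed limits (rad/s): [2.22, 2.22, 2.57, 3.14, 3.14, 3.14].

### API

Orientations are given as [roll, pitch, yaw] about the fixed x, y, z axes, in that order (R = Rz(yaw) Ry(pitch) Rx(roll)).
In Python, from cell import manip gives the robot as it stands.
- The arm moves only by the tool play_rows, never from a script. Its argument "commands" is a list of rows, each an object of numbers: "x", "y", "z": the shift along the tool's x, y, z in m; "wx", "wy", "wz": the turn, a rotation vector about the tool's x, y, z in degrees; "grip": the opening, from 0 (shut) to 1 (fully open). In form: [{"x": .., "y": .., "z": .., "wx": .., "wy": .., "wz": .., "grip": ..}, ...]. A call has 1 to 20 rows; each row shifts and turns the commanded pose from where the row before left it, along the tool's axes as they then stand; what a row does not reach is not made up. A row lasts 1/8 s, in which the tool goes at most 62.5 mm and 10.7 degrees, less where a joint would pass 70% of its speed; a pose out of reach is approached as far as the arm can. A call is refused whole if a number of a shift passes 0.0625 or a number of a turn 10.7, either way. A call with a gripper value outside its range is refused whole. The fingers move at their own pace and stop on an object; "squeeze" is the grip in N (left out, the last holds). Time passes only in rows, so rows that do not move let the fingers close. It gives the time, the measured TCP pose, the force and the opening at its end, in the units of the state.
- manip.read_state(): the state, without advancing time (a new reading comes with each control period).
- manip.camera(name): name is "scene" or "top" or "wrist"; returns (picture, depth): 480x640x3 uint8, red, green, blue; 480x640 float32, mm along the optical axis (not along the pixel's ray), 0 where there is no reading.
- manip.camera_info(name): a dict with "intrinsics" (3x3 intrinsics, pixels), "camera_from_world" (4x4, takes a point from world to camera coordinates); the wrist camera has in their place "tool_from_camera" (4x4, takes a point from camera to tool coordinates, whose origin is the TCP and whose axes are the flange's). Camera axes: x right, y up, looking along -z (the intrinsics and any distortion apply to the point x, -y, -z); pixel columns grow to the right and rows downward; lengths in mm; the calibration is good to about 2 mm. A picture is of the moment at which its call begins: read the wrist's pose just before it. camera_info takes no time and is no camera call.
- manip.sign_off(): hands the job in, once; it reports no verdict.
The state is a dict: "clock": time; "joints": joint angles; "qd": joint speeds; "effort": joint torques, N m; "eef_pos": TCP position; "eef_rot": TCP orientation; "wrist_force": force on the tool from outside, world axes, zero at the start; "moment": the same for the moment, N m; "finger_gap": finger opening in mm.
Only numpy, scipy, OpenCV 4.12 (cv2) and the standard library are available. Lean on these libraries where they do the work, as an engineer would, in place of code of your own. Each camera call takes 0.05 s, during which the arm holds its last target.

## Working session

There is one attempt and no reset: what is moved stays moved. The work goes in short steps, Python scripts to look and compute and a tool call to move; the robot and the scene stay as the last step left them, time stands still between calls to the robot, and variables do not carry over. Pictures are saved under pics/ and viewed, and the job is handed in when it is done.

Besides the shell and the picture viewer there is one more tool, called after "Emit:" by a JSON object that holds its "name" and its "arguments". play_rows: Moves the arm, as the interface text tells. Its arguments: {"type":"object","properties":{"commands":{"type":"array"},"squeeze":{"type":"number"}},"required":["commands"]}

```bash
ls; mkdir -p pics; python3 - <<'E'
from cell import manip
import cv2,numpy as np
print(manip.read_state())
for n in ["scene","top","wrist"]:
    i=manip.camera_info(n); print(n,i)
    p,d=manip.camera(n); cv2.imwrite(f"pics/{n}0.png",p[...,::-1]); np.save(f"pics/{n}0.npy",d)
E
```

```text
pics
{'clock': 0.0, 'joints': array([-1.36261986e+00,  3.00486042e-01,  1.52159346e+00, -2.10080844e-05,
        1.32070621e+00, -6.65812788e-02]), 'qd': array([ 0.00042656, -0.00024189,  0.0002145 ,  0.00042279, -0.00040557,
       -0.00083058]), 'effort': array([ 1.45080387e-03, -5.31802726e+01, -3.52738667e+01,  7.08469050e-02,
        2.41729862e-02, -9.91357524e-05]), 'eef_pos': array([ 149.16828637, -529.10411282,  204.87290006]), 'eef_rot': array([-3.14040088e+00, -5.90735191e-05,  2.74762922e-01]), 'wrist_force': array([ 0.03246282, -0.49745262, -0.43327905]), 'moment': array([0.02415722, 0.037165  , 0.01150845]), 'finger_gap': 93.85879400538158}
scene {'intrinsics': array([[485.69571166,   0.        , 321.54173276],
       [  0.        , 485.69571166, 238.70918685],
       [  0.        ,   0.        ,   1.        ]]), 'camera_from_world': array([[-6.91415327e-01,  7.22456633e-01, -1.12227878e-03,
         3.77609174e+02],
       [-5.81890792e-01, -5.55967048e-01,  5.93551806e-01,
         2.75602064e+02],
       [ 4.28191489e-01,  4.11043860e-01,  8.04795001e-01,
        -1.
[... 476 characters left out ...]
9.14289471e-02, -5.79269800e-03,  9.95794754e-01,
        -9.76599103e+02],
       [ 0.00000000e+00,  0.00000000e+00,  0.00000000e+00,
         1.00000000e+00]])}
wrist {'intrinsics': array([[363.59346332,   0.        , 319.95376589],
       [  0.        , 363.59346332, 242.09601786],
       [  0.        ,   0.        ,   1.        ]]), 'tool_from_camera': array([[ 3.35170413e-04,  9.65008301e-01,  2.62219118e-01,
         7.56552054e+01],
       [ 9.99999589e-01, -5.44364206e-04,  7.25140504e-04,
         1.97761844e-03],
       [ 8.42509308e-04,  2.62218767e-01, -9.65008087e-01,
        -1.78591799e+02],
       [ 0.00000000e+00,  0.00000000e+00,  0.00000000e+00,
         1.00000000e+00]])}
```

View pics/top0.png

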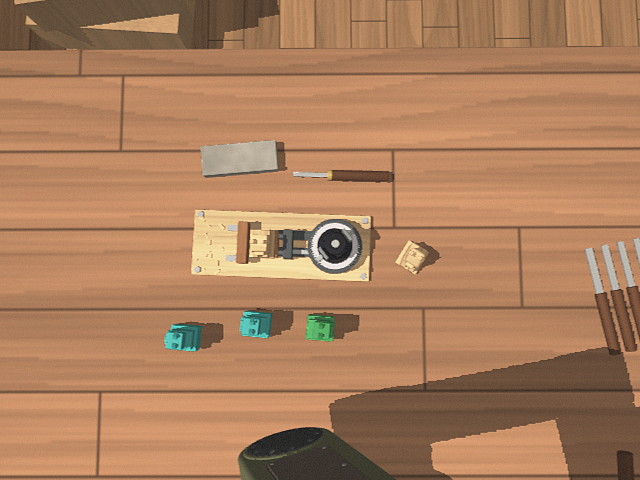

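View pics/scene0.png

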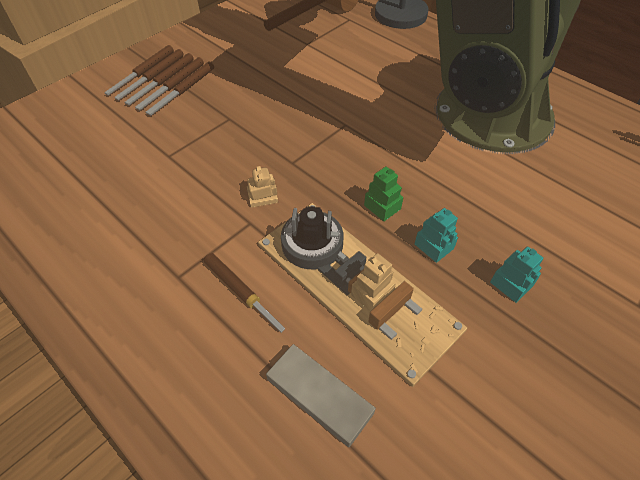

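The top view shows the clamp with its knob at about (335,245) and the jaw at (292,243). The cat on the board is at (262,242) and the fence at (243,242). Look-alikes are the finished cat at (411,256), the turquoise cats at (183,337) and (256,323), and the green one at (320,327). The only cat on the board is the roughed-out one at (262,242). Next I'll enlarge this area and measure.

```bash
cat > h.py <<'E'
import numpy as np,cv2
from cell import manip
def ray(n,u,v):
    i=manip.camera_info(n);K=i["intrinsics"]
    d=np.array([(u-K[0,2])/K[0,0],-(v-K[1,2])/K[1,1],-1.0]); return d,i
def atz(n,u,v,z):
    d,i=ray(n,u,v);T=np.linalg.inv(i["camera_from_world"])
    o=T[:3,3];w=T[:3,:3]@d; return o+w*(z-o[2])/w[2]
def atd(n,u,v,dep):
    d,i=ray(n,u,v);T=np.linalg.inv(i["camera_from_world"]); return T[:3,:3]@(d*dep)+T[:3,3]
def proj(n,p):
    i=manip.camera_info(n);c=i["camera_from_world"]@np.append(p,1);K=i["intrinsics"]
    return K[0,0]*c[0]/-c[2]+K[0,2], K[1,1]*-c[1]/-c[2]+K[1,2]
def wristpts(dep,st):
    from scipy.spatial.transform import Rotation as R
    i=manip.camera_info("wrist");K=i["intrinsics"];v,u=np.mgrid[:480,:640]
    P=np.stack([(u-K[0,2])/K[0,0]*dep,-(v-K[1,2])/K[1,1]*dep,-dep],-1)
    T=i["tool_from_camera"];P=P@T[:3,:3].T+T[:3,3]
    return P@R.from_euler('xyz',st["eef_rot"]).as_matrix().T+st["eef_pos"]
def camwpts(n,dep):
    i=manip.camera_info(n);K=i["intrinsics"];v,u=np.mgrid[:480,:640]
    P=np.stack([(u-K[0,2])/K[0,0]*dep,-(v-K[1,2])/K[1,1]*dep,-dep],-1)
    T=np.linalg.inv(i["camera_from_world"]);return P@T[:3,:3].T+T[:3,3]
E
python3 - <<'E'
from h import *
p=cv2.imread("pics/top0.png");c=cv2.resize(p[195:295,180:380],None,fx=4,fy=4,interpolation=cv2.INTER_CUBIC);cv2.imwrite("pics/top0c.png",c)
d=np.load("pics/top0.npy");W=camwpts("top",d)
for u,v in [(335,244),(340,246),(310,244),(211,230),(262,242),(243,235),(287,243),(230,300)]: print(u,v,W[v,u].round(1))
E
```

```text
335 244 [532.7 -32.6  92.7]
340 246 [529.1 -41.7  91.3]
310 244 [537.2  14.2  40.6]
211 230 [568.2 211.   13. ]
262 242 [535.9  98.7 104.1]
243 235 [554.4 141.9  48.2]
287 243 [538.4  57.6  52.1]
230 300 [430.  173.7   1.6]
```

View pics/top0c.png

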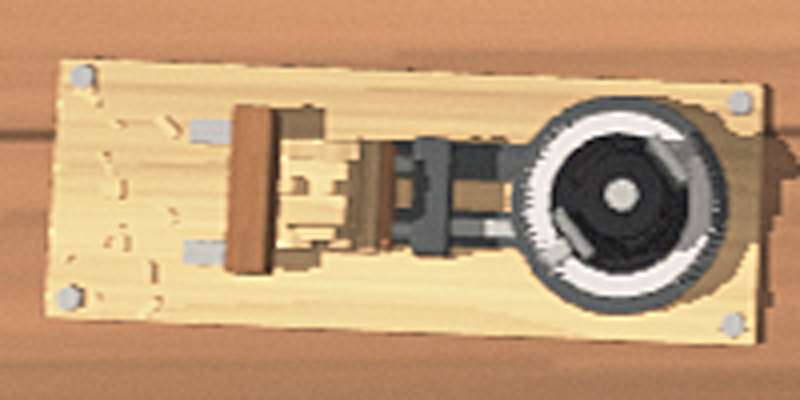

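View pics/wrist0.png

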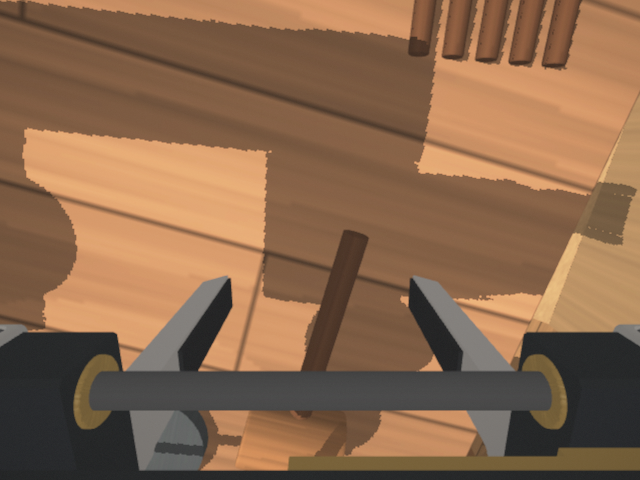

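```bash
python3 - <<'E'
from h import *
C=[(195.5,210),(371,215.8),(192,273.8),(369.3,281)]
W=[atz("top",u,v,12)for u,v in C]
for w in W: print(w.round(1))
for a,b in((1,0),(3,2)):
    d=W[a]-W[b];print("yaw from edge",np.arctan2(d[0],-d[1]), np.linalg.norm(d))
print("w",np.linalg.norm(W[0]-W[2]))
for u,v in((672,157),(573,232),(620,195)): print(atz("top",180+u/4,195+v/4,91).round(1))
d=np.load("pics/top0.npy");P=camwpts("top",d).reshape(-1,3)
m=(np.hypot(P[:,0]-533,P[:,1]+33)<60)
for lo,hi in((82,97),(36,46)):
    q=P[m&(P[:,2]>lo)&(P[:,2]<hi)];print(lo,len(q),q.min(0).round(1),q.max(0).round(1),((q.min(0)+q.max(0))/2).round(1))
E
```

```text
[608.5 242.7  12. ]
[ 595.2 -106.1   12. ]
[481.8 247.3  12. ]
[ 466.3 -101.1   12. ]
yaw from edge -0.038184872162571624 349.11087788976556
yaw from edge -0.04454483579626321 348.77675380489853
w 126.76932411856413
[550.6 -56.5  91. ]
[516.5 -11.2  91. ]
[533.3 -32.7  91. ]
82 557 [505.6 -63.8  82.1] [562.4  -3.5  96.5] [534.  -33.6  89.3]
36 1592 [481.4 -85.8  36.1] [585.8  18.2  46. ] [533.6 -33.8  41. ]
```

Emit:
{"name": "play_rows", "arguments": {"commands": [{"x": 0.042,"y": -0.0312,"grip": 1},{"x": 0.042,"y": -0.0312},{"x": 0.042,"y": -0.0312},{"x": 0.042,"y": -0.0312},{"x": 0.042,"y": -0.0312},{"x": 0.042,"y": -0.0312},{"x": 0.042,"y": -0.0312},{"x": 0.042,"y": -0.0312},{"x": 0.042,"y": -0.0312},{"x": 0.042,"y": -0.0312},{"x": 0.042,"y": -0.0312},{"x": 0.042,"y": -0.0312},{"wz": -7},{"wz": -7},{"wz": -7},{},{}]}}

```text
$.commands[0]: bad value
```

Emit:
{"name": "play_rows", "arguments": {"commands": [{"x": 0.042,"y": -0.0312,"z": 0,"wx": 0,"wy": 0,"wz": 0,"grip": 1},{"x": 0.042,"y": -0.0312,"z": 0,"wx": 0,"wy": 0,"wz": 0,"grip": 1},{"x": 0.042,"y": -0.0312,"z": 0,"wx": 0,"wy": 0,"wz": 0,"grip": 1},{"x": 0.042,"y": -0.0312,"z": 0,"wx": 0,"wy": 0,"wz": 0,"grip": 1},{"x": 0.042,"y": -0.0312,"z": 0,"wx": 0,"wy": 0,"wz": 0,"grip": 1},{"x": 0.042,"y": -0.0312,"z": 0,"wx": 0,"wy": 0,"wz": 0,"grip": 1},{"x": 0.042,"y": -0.0312,"z": 0,"wx": 0,"wy": 0,"wz": 0,"grip": 1},{"x": 0.042,"y": -0.0312,"z": 0,"wx": 0,"wy": 0,"wz": 0,"grip": 1},{"x": 0.042,"y": -0.0312,"z": 0,"wx": 0,"wy": 0,"wz": 0,"grip": 1},{"x": 0.042,"y": -0.0312,"z": 0,"wx": 0,"wy": 0,"wz": 0,"grip": 1},{"x": 0.042,"y": -0.0312,"z": 0,"wx": 0,"wy": 0,"wz": 0,"grip": 1},{"x": 0.042,"y": -0.0312,"z": 0,"wx": 0,"wy": 0,"wz": 0,"grip": 1},{"x": 0,"y": 0,"z": 0,"wx": 0,"wy": 0,"wz": -7.3,"grip": 1},{"x": 0,"y": 0,"z": 0,"wx": 0,"wy": 0,"wz": -7.3,"grip": 1},{"x": 0,"y": 0,"z": 0,"wx": 0,"wy": 0,"wz": -7.4,"grip": 1},{"x": 0,"y": 0,"z": 0,"wx": 0,"wy": 0,"wz": 0,"grip": 1},{"x": 0,"y": 0,"z": 0,"wx": 0,"wy": 0,"wz": 0,"grip": 1}]}}

```text
clock: 2.28
eef_pos: [532.7, -32.3, 205.4]
eef_rot: [-3.141, 0.0, 0.656]
wrist_force: [-0.9, 0.4, 0.3]
finger_gap: 93.9
```

```bash
python3 - <<'E'
from h import *
s=manip.read_state()
p,d=manip.camera("wrist");cv2.imwrite("pics/w1.png",p[...,::-1]);np.save("pics/w1.npy",d)
P=wristpts(d,s);np.save("pics/w1P.npy",P)
print(s["eef_pos"],s["eef_rot"],s["moment"],s["joints"])
E
```

```text
[532.6854749  -32.26918086 205.37952479] [-3.14148270e+00  1.06633222e-04  6.55841085e-01] [-0.0108369  -0.02154444  0.03332259] [-1.29142202e-01  2.63674140e-01  1.56749137e+00  2.49312414e-06
  1.31058029e+00  7.85812404e-01]
```

View pics/w1.png

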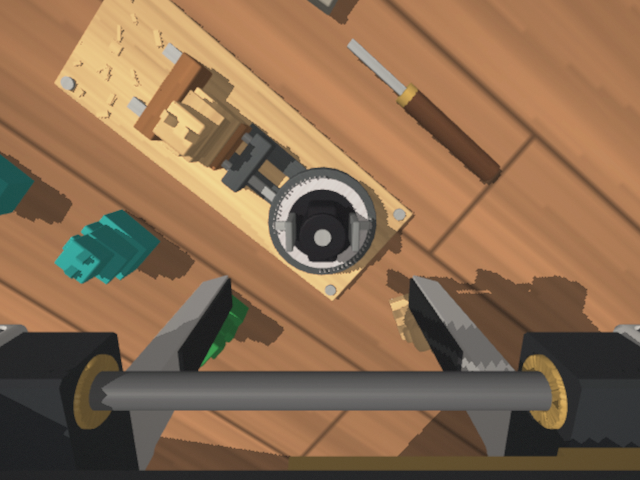

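```bash
python3 - <<'E'
from h import *
p=cv2.imread("pics/w1.png");cv2.imwrite("pics/w1c.png",cv2.resize(p[160:280,250:400],None,fx=5,fy=5,interpolation=cv2.INTER_CUBIC))
cv2.imwrite("pics/w1j.png",cv2.resize(p[30:210,120:320],None,fx=4,fy=4,interpolation=cv2.INTER_CUBIC)[:600])
P=np.load("pics/w1P.npy")
for u,v in [(322,237),(290,225),(355,225),(284,240),(363,240),(180,90),(165,110),(190,115),(240,170)]: print(u,v,P[v,u].round(1))
E
```

```text
322 237 [534.4 -32.6  93.3]
290 225 [525.8  -5.8  90.7]
355 225 [558.7 -48.2  91.5]
284 240 [499.  -13.4  41.6]
363 240 [546.  -74.3  41.7]
180 90 [553.9 137.3  46.5]
165 110 [541.1 120.3  97.1]
190 115 [549.2 104.1  95.5]
240 170 [529.7  57.5  49. ]
```

View pics/w1c.png

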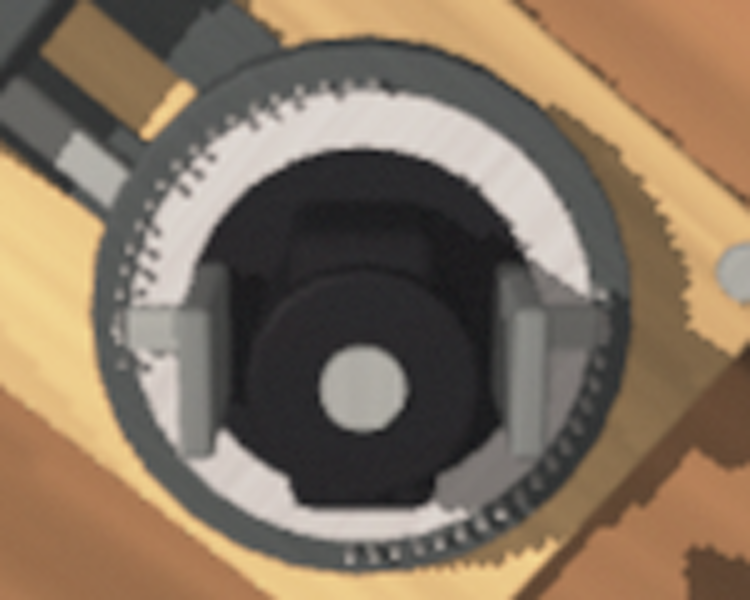

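View pics/w1j.png

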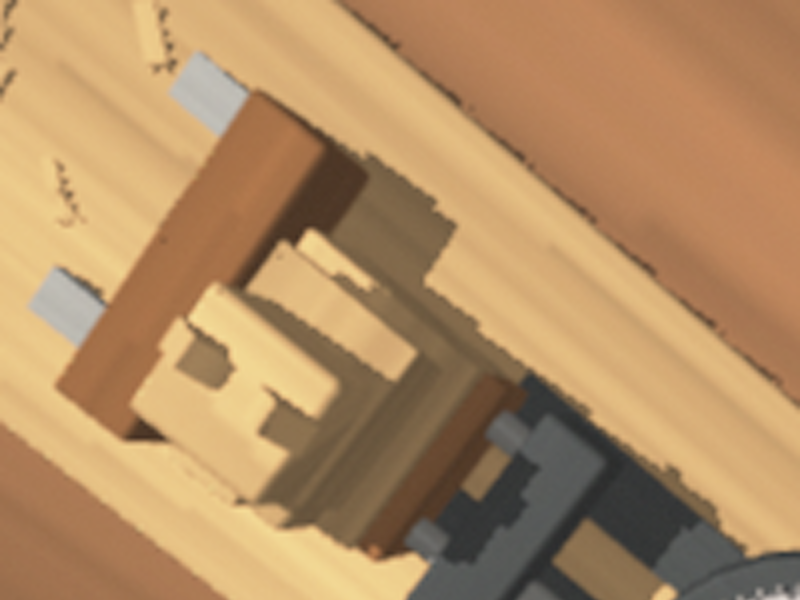

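Emit:
{"name": "play_rows", "arguments": {"commands": [{"x": 0.0005,"y": 0.0017,"z": 0.037,"wx": 0,"wy": 0,"wz": 0,"grip": 1},{"x": 0,"y": 0,"z": 0.037,"wx": 0,"wy": 0,"wz": 0,"grip": 1},{"x": 0,"y": 0,"z": 0.037,"wx": 0,"wy": 0,"wz": 0,"grip": 1},{"x": 0,"y": 0,"z": 0.0365,"wx": 0,"wy": 0,"wz": 0,"grip": 1},{"x": 0,"y": 0,"z": 0,"wx": 0,"wy": 0,"wz": 0,"grip": 0.8},{"x": 0,"y": 0,"z": 0,"wx": 0,"wy": 0,"wz": 0,"grip": 0.75},{"x": 0,"y": 0,"z": 0,"wx": 0,"wy": 0,"wz": 0,"grip": 0.72},{"x": 0,"y": 0,"z": 0,"wx": 0,"wy": 0,"wz": 0,"grip": 0.72}], "squeeze": 20}}

```text
clock: 3.32
eef_pos: [534.6, -33.3, 59.0]
eef_rot: [3.14, -0.001, 0.659]
wrist_force: [-0.9, 0.6, 0.8]
finger_gap: 67.5
```

```bash
cat > snap.py <<'E'
import sys
from h import *
s=manip.read_state();n=sys.argv[1]
from scipy.spatial.transform import Rotation as R
M=R.from_euler('xyz',s["eef_rot"]).as_matrix()
print("t%.2f"%s["clock"],"pos",s["eef_pos"].round(2),"rot",s["eef_rot"].round(4),"F",s["wrist_force"].round(2),"Ftool",(M.T@s["wrist_force"]).round(2),"M",s["moment"].round(3),"gap",round(s["finger_gap"],2),"q6",s["joints"][5].round(3))
if n!="-":
    p,d=manip.camera("wrist");np.save(f"pics/{n}.npy",d);np.save(f"pics/{n}P.npy",wristpts(d,s));cv2.imwrite(f"pics/{n}.png",p[...,::-1])
E
python3 snap.py w2
```

```text
t3.33 pos [534.63 -33.33  58.97] rot [ 3.1404e+00 -1.2000e-03  6.5860e-01] F [-0.87  0.56  0.79] Ftool [-0.35 -0.97 -0.8 ] M [-0.024 -0.011 -0.049] gap 67.49 q6 0.782
```

View pics/w2.png

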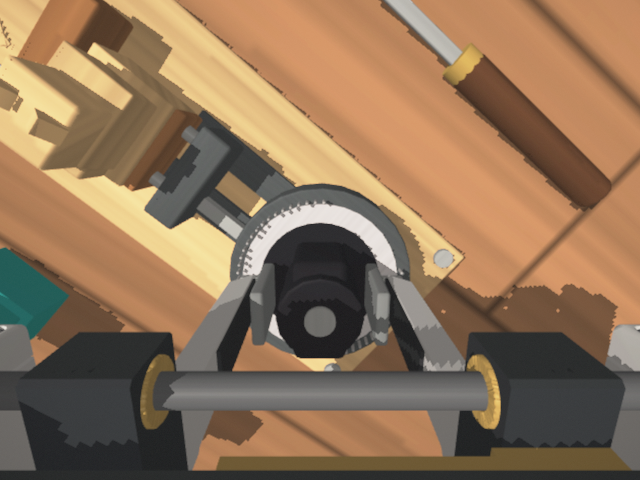

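The knob hub is at (320,321), with the fingertips symmetric about it at (240,280) and (400,280). I'll pinch now.

Emit:
{"name": "play_rows", "arguments": {"commands": [{"x": 0,"y": 0,"z": 0.001,"wx": 0,"wy": 0,"wz": 0,"grip": 0.62},{"x": 0,"y": 0,"z": 0,"wx": 0,"wy": 0,"wz": 0,"grip": 0.5},{"x": 0,"y": 0,"z": 0,"wx": 0,"wy": 0,"wz": 0,"grip": 0.5},{"x": 0,"y": 0,"z": 0,"wx": 0,"wy": 0,"wz": 0,"grip": 0.5}], "squeeze": 20}}

```text
clock: 3.88
eef_pos: [534.4, -33.3, 57.4]
eef_rot: [3.141, -0.0, 0.659]
wrist_force: [-1.6, 0.3, 6.7]
finger_gap: 53.4
```

```bash
cat > avg.py <<'E'
import sys
from h import *
from scipy.spatial.transform import Rotation as R
n=int(sys.argv[1]);F=[];M=[];Y=[];G=[]
for k in range(n):
    s=manip.read_state();T=R.from_euler('xyz',s["eef_rot"]).as_matrix()
    F.append(T.T@s["wrist_force"]);M.append(s["moment"]);Y.append(np.r_[s["eef_pos"],s["eef_rot"][2]]);G.append(s["finger_gap"])
    if k<n-1: im=manip.camera("wrist")
F,M,Y=map(np.array,(F,M,Y))
print("t%.2f"%s["clock"],"Ftool",F.mean(0).round(2),F.std(0).round(2),"M",M.mean(0).round(4),M.std(0).round(3),"pos,yaw",Y.mean(0).round(4),"gap",np.mean(G).round(2),"q6",s["joints"][5].round(3))
E
python3 avg.py 8
```

```text
t4.22 Ftool [-1.25 -1.   -6.22] [0.24 0.38 0.43] M [ 0.0438  0.3062 -0.0163] [0.021 0.033 0.028] pos,yaw [534.384  -33.2757  57.4415   0.6587] gap 53.42 q6 0.781
```

Emit:
{"name": "play_rows", "arguments": {"commands": [{"x": 0,"y": 0,"z": 0,"wx": 0,"wy": 0,"wz": 1.4,"grip": 0.5},{"x": 0,"y": 0,"z": 0,"wx": 0,"wy": 0,"wz": 1.4,"grip": 0.5},{"x": 0,"y": 0,"z": 0,"wx": 0,"wy": 0,"wz": 1.4,"grip": 0.5},{"x": 0,"y": 0,"z": 0,"wx": 0,"wy": 0,"wz": 1.4,"grip": 0.5},{"x": 0,"y": 0,"z": 0,"wx": 0,"wy": 0,"wz": 0,"grip": 0.5}], "squeeze": 30}}

```text
clock: 4.85
eef_pos: [534.4, -33.3, 57.6]
eef_rot: [3.141, -0.001, 0.561]
wrist_force: [-1.9, 1.1, 7.7]
finger_gap: 53.3
```

```bash
python3 avg.py 8; python3 snap.py w3
```

```text
t5.20 Ftool [-1.6  -1.46 -7.66] [0.35 0.52 0.17] M [ 0.0796  0.4437 -0.0223] [0.029 0.024 0.046] pos,yaw [534.3845 -33.2645  57.5334   0.5609] gap 53.22 q6 0.879
t5.20 pos [534.38 -33.26  57.52] rot [ 3.1413e+00 -5.0000e-04  5.6100e-01] F [-2.   -0.03  7.43] Ftool [-1.7  -1.04 -7.43] M [ 0.105  0.449 -0.085] gap 52.86 q6 0.879
```

View pics/w3.png

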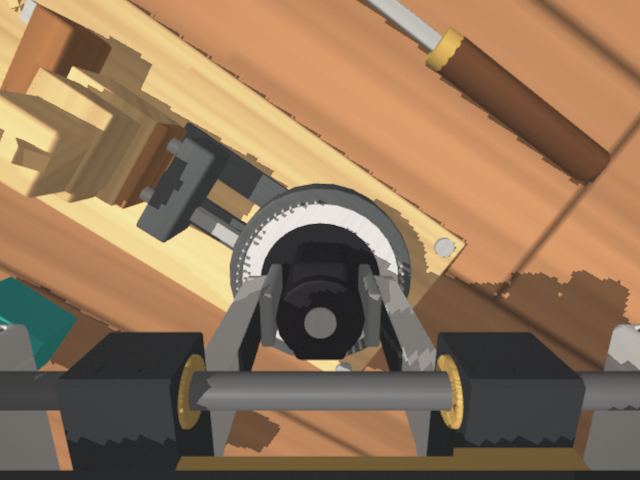

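Emit:
{"name": "play_rows", "arguments": {"commands": [{"x": 0,"y": 0,"z": 0,"wx": 0,"wy": 0,"wz": 1.4,"grip": 0.5},{"x": 0,"y": 0,"z": 0,"wx": 0,"wy": 0,"wz": 1.4,"grip": 0.5},{"x": 0,"y": 0,"z": 0,"wx": 0,"wy": 0,"wz": 1.4,"grip": 0.5},{"x": 0,"y": 0,"z": 0,"wx": 0,"wy": 0,"wz": 1.4,"grip": 0.5}]}}

```text
clock: 5.75
eef_pos: [534.4, -33.2, 57.5]
eef_rot: [3.141, -0.001, 0.463]
wrist_force: [-2.2, 0.3, 8.1]
finger_gap: 52.7
```

```bash
python3 avg.py 8
```

```text
t6.10 Ftool [-1.83 -1.75 -7.88] [0.49 0.32 0.36] M [ 0.1308  0.429  -0.0164] [0.015 0.028 0.051] pos,yaw [ 5.343821e+02 -3.324730e+01  5.753820e+01  4.628000e-01] gap 52.93 q6 0.977
```

Emit:
{"name": "play_rows", "arguments": {"commands": [{"x": 0,"y": 0,"z": 0,"wx": 0,"wy": 0,"wz": 1.4,"grip": 0.5},{"x": 0,"y": 0,"z": 0,"wx": 0,"wy": 0,"wz": 1.4,"grip": 0.5},{"x": 0,"y": 0,"z": 0,"wx": 0,"wy": 0,"wz": 1.4,"grip": 0.5},{"x": 0,"y": 0,"z": 0,"wx": 0,"wy": 0,"wz": 1.4,"grip": 0.5}]}}

```text
clock: 6.6
eef_pos: [534.4, -33.3, 57.5]
eef_rot: [3.141, -0.001, 0.365]
wrist_force: [-2.7, 0.0, 8.6]
finger_gap: 52.9
```

```bash
python3 avg.py 8;python3 snap.py w4
```

```text
t6.95 Ftool [-1.81 -1.44 -8.09] [0.76 0.4  0.45] M [ 0.1502  0.4857 -0.0084] [0.027 0.029 0.05 ] pos,yaw [ 5.343655e+02 -3.323040e+01  5.752780e+01  3.651000e-01] gap 52.9 q6 1.075
t6.95 pos [534.35 -33.23  57.52] rot [ 3.1414e+00 -5.0000e-04  3.6550e-01] F [-1.19  1.93  8.15] Ftool [-0.41 -2.23 -8.15] M [ 0.147  0.461 -0.066] gap 53.19 q6 1.075
```

View pics/w4.png

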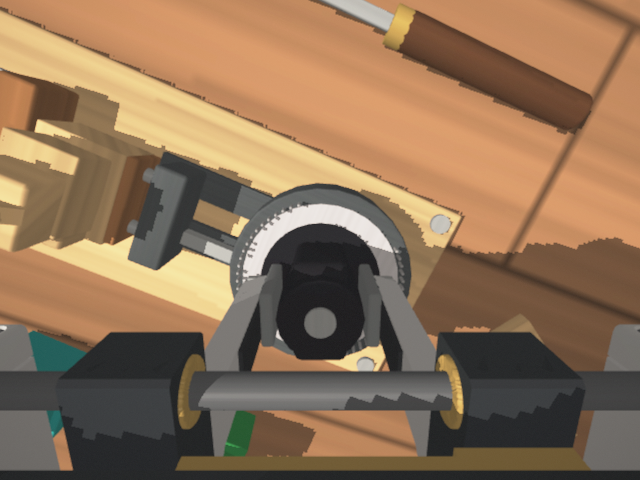

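Emit:
{"name": "play_rows", "arguments": {"commands": [{"x": 0,"y": 0,"z": 0,"wx": 0,"wy": 0,"wz": 1.4,"grip": 0.5},{"x": 0,"y": 0,"z": 0,"wx": 0,"wy": 0,"wz": 1.4,"grip": 0.5},{"x": 0,"y": 0,"z": 0,"wx": 0,"wy": 0,"wz": 1.4,"grip": 0.5},{"x": 0,"y": 0,"z": 0,"wx": 0,"wy": 0,"wz": 1.4,"grip": 0.5}]}}

```text
clock: 7.5
eef_pos: [534.3, -33.2, 57.5]
eef_rot: [3.142, -0.001, 0.267]
wrist_force: [-3.1, 1.3, 7.4]
finger_gap: 53.0
```

```bash
python3 avg.py 8
```

```text
t7.85 Ftool [-2.04 -1.67 -7.83] [0.5  0.32 0.38] M [0.1788 0.4811 0.009 ] [0.036 0.023 0.041] pos,yaw [ 5.343611e+02 -3.319690e+01  5.753070e+01  2.674000e-01] gap 53.09 q6 1.172
```

Emit:
{"name": "play_rows", "arguments": {"commands": [{"x": 0,"y": 0,"z": 0,"wx": 0,"wy": 0,"wz": 1.4,"grip": 0.5},{"x": 0,"y": 0,"z": 0,"wx": 0,"wy": 0,"wz": 1.4,"grip": 0.5},{"x": 0,"y": 0,"z": 0,"wx": 0,"wy": 0,"wz": 1.4,"grip": 0.5},{"x": 0,"y": 0,"z": 0,"wx": 0,"wy": 0,"wz": 1.4,"grip": 0.5}]}}

```text
clock: 8.35
eef_pos: [534.4, -33.2, 57.5]
eef_rot: [3.142, -0.001, 0.169]
wrist_force: [-2.8, 1.1, 8.0]
finger_gap: 53.2
```

```bash
python3 avg.py 10;python3 snap.py w5; python3 - <<'E'
from h import *
p,d=manip.camera("top");cv2.imwrite("pics/top1.png",p[...,::-1]);p2,_=manip.camera("scene")
a=cv2.resize(p[195:295,180:340,::-1],None,fx=5,fy=5,interpolation=cv2.INTER_CUBIC);cv2.imwrite("pics/top1c.png",a)
a=cv2.resize(p2[220:340,290:450,::-1],None,fx=5,fy=5,interpolation=cv2.INTER_CUBIC);cv2.imwrite("pics/sc1c.png",a)
E
```

```text
t8.80 Ftool [-2.28 -1.65 -7.78] [0.48 0.68 0.62] M [ 0.2267  0.4868 -0.0221] [0.027 0.031 0.025] pos,yaw [ 5.343535e+02 -3.319010e+01  5.752940e+01  1.697000e-01] gap 53.1 q6 1.27
t8.80 pos [534.36 -33.19  57.52] rot [-3.1415e+00 -5.0000e-04  1.7000e-01] F [-3.06  2.04  7.09] Ftool [-2.67 -2.53 -7.09] M [ 0.271  0.479 -0.054] gap 52.8 q6 1.27
```

View pics/sc1c.png

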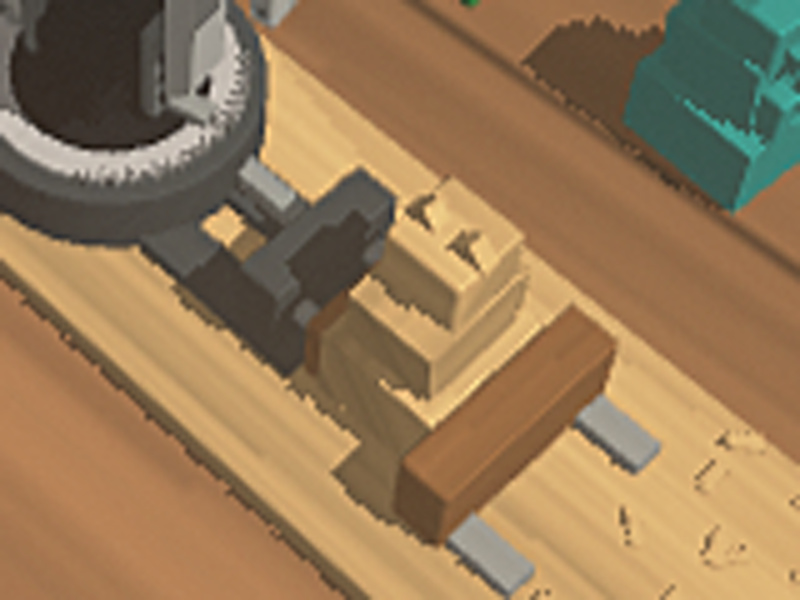

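View pics/w5.png

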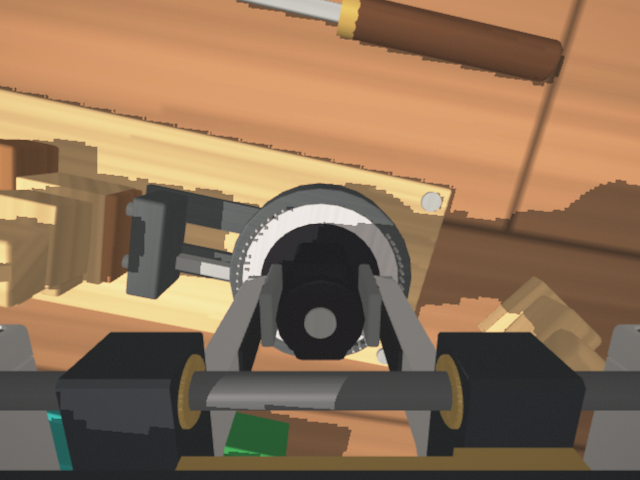

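Emit:
{"name": "play_rows", "arguments": {"commands": [{"x": 0,"y": 0,"z": 0,"wx": 0,"wy": 0,"wz": 1.4,"grip": 0.5},{"x": 0,"y": 0,"z": 0,"wx": 0,"wy": 0,"wz": 1.4,"grip": 0.5},{"x": 0,"y": 0,"z": 0,"wx": 0,"wy": 0,"wz": 1.4,"grip": 0.5},{"x": 0,"y": 0,"z": 0,"wx": 0,"wy": 0,"wz": 1.4,"grip": 0.5}]}}

```text
clock: 9.45
eef_pos: [534.4, -33.2, 57.5]
eef_rot: [-3.142, -0.001, 0.072]
wrist_force: [-3.8, 2.0, 8.0]
finger_gap: 53.0
```

```bash
python3 avg.py 10; python3 - <<'E'
from h import *
# clamp-frame analysis of w1 and earlier
def cl(P,yaw=-0.041,o=(533.9,-33.3)):
    x,y=P[...,0]-o[0],P[...,1]-o[1];c,s=np.cos(yaw),np.sin(yaw);return np.stack([c*x+s*y,-s*x+c*y,P[...,2]],-1)
for n in("w1","w2","w3","w4","w5"):
    q=cl(np.load(f"pics/{n}P.npy")).reshape(-1,3);q=q[(abs(q[:,0])<32)]
    a=q[(q[:,2]>40)&(q[:,2]<56)&(q[:,1]>60)&(q[:,1]<215)]
    h,e=np.histogram(a[:,1],np.arange(60,216,2));print(n,[(int(x),int(k)) for x,k in zip(e,h)if k>3])
E
```

```text
t9.90 Ftool [-2.4  -1.78 -8.17] [0.65 0.36 0.31] M [0.24   0.4744 0.0208] [0.03  0.019 0.03 ] pos,yaw [ 5.343594e+02 -3.316940e+01  5.753850e+01  7.200000e-02] gap 53.06 q6 1.368
w1 [(80, 93), (82, 145), (84, 140), (86, 143), (88, 139), (90, 138), (92, 145), (94, 140), (96, 146), (98, 74), (108, 95), (110, 133), (112, 124), (114, 73), (116, 182), (118, 130), (120, 147), (122, 157), (124, 38), (126, 17), (128, 15), (130, 15), (132, 16), (134, 17), (136, 17), (138, 17), (140, 16), (142, 12), (144, 18), (146, 18), (148, 17), (150, 14), (152, 16), (154, 15), (156, 20), (158, 16), (160, 16), (166, 61), (168, 107), (170, 94), (172, 151), (174, 178), (176, 173), (178, 184), (180, 186), (182, 175), (184, 183), (186, 96)]
w2 [(80, 447), (82, 450), (84, 435), (86, 430), (88, 439), (90, 427), (92, 442), (94, 444), (96, 414), (98, 176), (108, 463), (110, 397), (112, 406), (114, 226), (116, 582), (118, 411), (120, 580), (122, 675), (124, 158), (126, 66), (128, 62), (130, 66), (132, 66), (134, 63), (136, 66), (138, 68), (140, 64), (142, 66), (144, 71), (146, 67), (148, 70), (150, 66), (152, 70), (
[... 1047 characters left out ...]
 (144, 69), (146, 69), (148, 67), (150, 62), (152, 71), (154, 72), (156, 63), (158, 60), (160, 60), (162, 59), (164, 15), (166, 167), (168, 201), (170, 140), (172, 142), (174, 139), (176, 144), (178, 164), (180, 138), (182, 46)]
w5 [(86, 511), (88, 533), (90, 387), (92, 376), (94, 395), (96, 378), (98, 377), (100, 395), (102, 371), (104, 159), (114, 449), (116, 407), (118, 333), (120, 314), (122, 364), (124, 345), (126, 1014), (128, 262), (130, 172), (132, 60), (134, 65), (136, 63), (138, 67), (140, 67), (142, 59), (144, 64), (146, 63), (148, 71), (150, 54), (152, 70), (154, 61), (156, 64), (158, 73), (160, 57), (162, 58), (164, 51), (166, 118), (168, 163), (170, 111), (172, 119), (174, 57)]
```

```bash
python3 snap.py w6; cat > edges.py <<'E'
from h import *
import sys
def cl(P,yaw=-0.041,o=(533.9,-33.3)):
    x,y=P[...,0]-o[0],P[...,1]-o[1];c,s=np.cos(yaw),np.sin(yaw);return np.stack([c*x+s*y,-s*x+c*y,P[...,2]],-1)
for n in sys.argv[1:]:
    q=cl(np.load(f"pics/{n}P.npy")).reshape(-1,3)
    a=q[(abs(q[:,0])<20)&(q[:,2]>44)&(q[:,2]<56)]; y=a[:,1]
    s=y[(y>75)&(y<106.5)]; p=y[(y>106.5)&(y<122)]
    f=q[(abs(abs(q[:,0])-33)<4)&(q[:,2]>40)&(q[:,2]<56)&(q[:,1]>150)&(q[:,1]<200)][:,1]
    print(n,"steel",np.percentile(s,[1,99]).round(2),"pad back",np.percentile(p,1).round(2),"diff",(np.percentile(p,1)-np.percentile(s,1)).round(2),"fence",np.percentile(f,[2,98]).round(2) if len(f)>20 else None)
E
python3 edges.py w1 w2 w3 w4 w5 w6
```

```text
t9.90 pos [534.37 -33.17  57.55] rot [-3.1415e+00 -6.0000e-04  7.2400e-02] F [-2.04  2.09  8.7 ] Ftool [-1.88 -2.23 -8.7 ] M [ 0.289  0.507 -0.044] gap 53.18 q6 1.368
w1 steel [81.35 99.07] pad back 109.37 diff 28.02 fence [167.61 186.81]
w2 steel [81.16 98.8 ] pad back 109.03 diff 27.87 fence [167.08 181.63]
w3 steel [82.45 99.98] pad back 110.2 diff 27.74 fence [167.22 186.4 ]
w4 steel [ 84.94 102.41] pad back 112.67 diff 27.73 fence [167.02 183.88]
w5 steel [ 87.42 105.  ] pad back 115.11 diff 27.69 fence [167.09 175.09]
w6 steel [ 88.68 106.06] pad back 115.18 diff 26.5 fence [166.71 172.84]
```

View pics/w6.png

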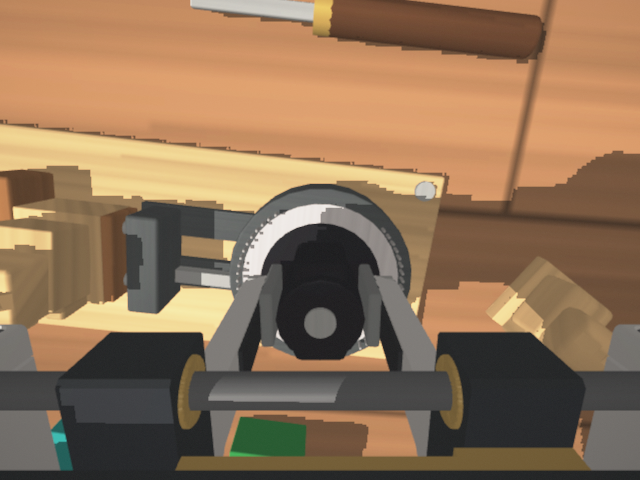

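The pad stopped at 115.2 mm while the steel carried on, so contact was at about 0.495 rad. The 9th notch (0.882 rad) should then give about 15 N. I'll go two notches first and check.

Emit:
{"name": "play_rows", "arguments": {"commands": [{"x": 0,"y": 0,"z": 0,"wx": 0,"wy": 0,"wz": 1.4,"grip": 0.5},{"x": 0,"y": 0,"z": 0,"wx": 0,"wy": 0,"wz": 1.4,"grip": 0.5},{"x": 0,"y": 0,"z": 0,"wx": 0,"wy": 0,"wz": 1.4,"grip": 0.5},{"x": 0,"y": 0,"z": 0,"wx": 0,"wy": 0,"wz": 1.4,"grip": 0.5},{"x": 0,"y": 0,"z": 0,"wx": 0,"wy": 0,"wz": 1.4,"grip": 0.5},{"x": 0,"y": 0,"z": 0,"wx": 0,"wy": 0,"wz": 1.4,"grip": 0.5},{"x": 0,"y": 0,"z": 0,"wx": 0,"wy": 0,"wz": 1.4,"grip": 0.5},{"x": 0,"y": 0,"z": 0,"wx": 0,"wy": 0,"wz": 1.4,"grip": 0.5}]}}

```text
clock: 10.95
eef_pos: [534.3, -33.1, 57.5]
eef_rot: [-3.141, -0.0, -0.124]
wrist_force: [-2.0, 0.9, 7.6]
finger_gap: 53.5
```

```bash
python3 avg.py 10; python3 snap.py w7; sed -i 's/106.5/108.5/g' edges.py; python3 edges.py w7
```

```text
t11.40 Ftool [-2.59 -1.15 -7.84] [0.42 0.29 0.49] M [0.3195 0.467  0.1273] [0.024 0.049 0.025] pos,yaw [ 5.343543e+02 -3.312800e+01  5.753270e+01 -1.233000e-01] gap 53.14 q6 1.563
t11.40 pos [534.36 -33.14  57.54] rot [-3.1414e+00 -5.0000e-04 -1.2300e-01] F [-2.67  1.49  7.41] Ftool [-2.83 -1.15 -7.41] M [0.336 0.449 0.176] gap 53.05 q6 1.563
w7 steel [ 91.1  108.15] pad back 108.61 diff 17.51 fence [166.9 173.8]
```

Emit:
{"name": "play_rows", "arguments": {"commands": [{"x": 0,"y": 0,"z": 0,"wx": 0,"wy": 0,"wz": 1.45,"grip": 0.5},{"x": 0,"y": 0,"z": 0,"wx": 0,"wy": 0,"wz": 1.45,"grip": 0.5},{"x": 0,"y": 0,"z": 0,"wx": 0,"wy": 0,"wz": 1.45,"grip": 0.5},{"x": 0,"y": 0,"z": 0,"wx": 0,"wy": 0,"wz": 1.45,"grip": 0.5},{"x": 0,"y": 0,"z": 0,"wx": 0,"wy": 0,"wz": 0,"grip": 0.5}]}}

```text
clock: 12.08
eef_pos: [534.4, -33.1, 57.5]
eef_rot: [-3.141, -0.0, -0.225]
wrist_force: [-1.4, 1.3, 7.7]
finger_gap: 52.8
```

```bash
python3 avg.py 16; python3 snap.py w8; python3 - <<'E'
from h import *
p=cv2.imread("pics/w8.png");cv2.imwrite("pics/w8c.png",cv2.resize(p[170:370,230:410],None,fx=3,fy=3,interpolation=cv2.INTER_CUBIC))
E
cat > edges.py <<'E'
from h import *
import sys
def cl(P,yaw=-0.041,o=(533.9,-33.3)):
    x,y=P[...,0]-o[0],P[...,1]-o[1];c,s=np.cos(yaw),np.sin(yaw);return np.stack([c*x+s*y,-s*x+c*y,P[...,2]],-1)
for n in sys.argv[1:]:
    q=cl(np.load(f"pics/{n}P.npy")).reshape(-1,3)
    a=q[(abs(q[:,0])<20)&(q[:,2]>44)&(q[:,2]<56)&(q[:,1]>75)&(q[:,1]<122)]; y=np.sort(a[:,1])
    g=np.where(np.diff(y)>1.2)[0]; print(n,"steel back",np.percentile(y[y<y[0]+20],1).round(2),"gaps",[(y[i].round(2),y[i+1].round(2)) for i in g])
E
python3 edges.py w1 w4 w5 w6 w7 w8
```

```text
t12.82 Ftool [-2.46 -1.14 -8.09] [0.39 0.4  0.48] M [0.3432 0.4888 0.1652] [0.027 0.035 0.025] pos,yaw [ 5.343548e+02 -3.311150e+01  5.753230e+01 -2.241000e-01] gap 53.06 q6 1.664
t12.82 pos [534.32 -33.12  57.51] rot [-3.1414e+00 -4.0000e-04 -2.2410e-01] F [-2.32  1.78  7.9 ] Ftool [-2.66 -1.22 -7.9 ] M [0.337 0.541 0.164] gap 53.22 q6 1.664
w1 steel back 81.35 gaps [(np.float64(99.42), np.float64(109.2))]
w4 steel back 84.94 gaps [(np.float64(103.29), np.float64(112.01))]
w5 steel back 87.42 gaps [(np.float64(105.51), np.float64(114.75))]
w6 steel back 88.68 gaps [(np.float64(107.06), np.float64(115.03))]
w7 steel back 91.1 gaps [(np.float64(109.6), np.float64(115.08))]
w8 steel back 92.33 gaps [(np.float64(111.25), np.float64(114.91))]
```

View pics/w8c.png

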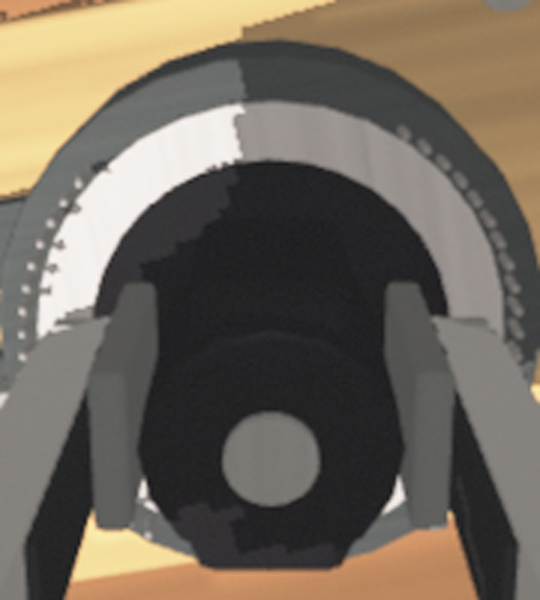

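Compression is about 4.98 mm, or 15 N, with torque at 0.18 N m and the tabs fully in. I'll nudge the knob +0.3° to make up the measured lag, then let go.

Emit:
{"name": "play_rows", "arguments": {"commands": [{"x": 0,"y": 0,"z": 0,"wx": 0,"wy": 0,"wz": 0.3,"grip": 0.5},{"x": 0,"y": 0,"z": 0,"wx": 0,"wy": 0,"wz": 0,"grip": 0.5},{"x": 0,"y": 0,"z": 0,"wx": 0,"wy": 0,"wz": 0,"grip": 0.75},{"x": 0,"y": 0,"z": 0,"wx": 0,"wy": 0,"wz": 0,"grip": 0.75},{"x": 0,"y": 0,"z": 0,"wx": 0,"wy": 0,"wz": 0,"grip": 0.75},{"x": 0,"y": 0,"z": 0,"wx": 0,"wy": 0,"wz": 0,"grip": 0.75}]}}

```text
clock: 13.62
eef_pos: [534.1, -33.3, 56.8]
eef_rot: [3.142, 0.0, -0.23]
wrist_force: [-0.3, 0.4, -0.5]
finger_gap: 70.5
```

```bash
python3 snap.py w9; python3 edges.py w8 w9; python3 - <<'E'
from h import *
p=cv2.imread("pics/w9.png");cv2.imwrite("pics/w9c.png",cv2.resize(p[170:370,230:410],None,fx=3,fy=3,interpolation=cv2.INTER_CUBIC))
E
```

```text
t13.62 pos [534.08 -33.3   56.78] rot [ 3.1416e+00  3.0000e-04 -2.2970e-01] F [-0.33  0.43 -0.49] Ftool [-0.42 -0.34  0.49] M [ 0.006 -0.065 -0.   ] gap 70.53 q6 1.67
w8 steel back 92.33 gaps [(np.float64(111.25), np.float64(114.91))]
w9 steel back 92.26 gaps [(np.float64(110.82), np.float64(114.89))]
```

View pics/w9c.png

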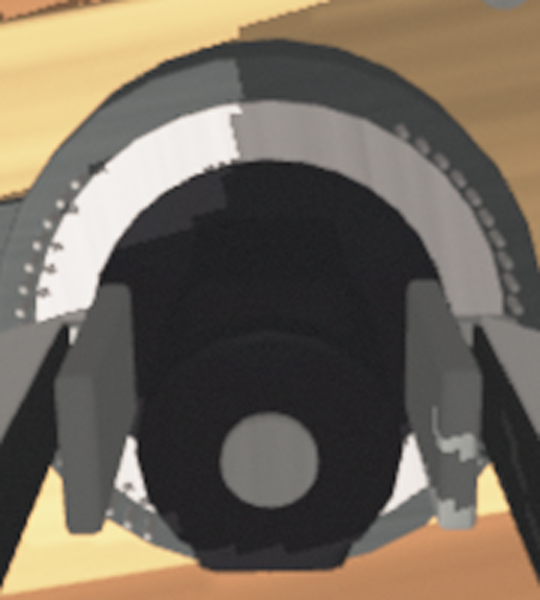

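The tabs sprung from about 54 mm apart to about 62 mm (outer edges in the crop at x≈62 and 480, previously 97 and 447). The jaw stayed put. I'll lift clear.

Emit:
{"name": "play_rows", "arguments": {"commands": [{"x": 0,"y": 0,"z": 0,"wx": 0,"wy": 0,"wz": 0,"grip": 0.9},{"x": 0,"y": 0,"z": -0.01,"wx": 0,"wy": 0,"wz": 0,"grip": 0.9},{"x": 0,"y": 0,"z": -0.02,"wx": 0,"wy": 0,"wz": 0,"grip": 0.9},{"x": 0,"y": 0,"z": -0.04,"wx": 0,"wy": 0,"wz": 0,"grip": 0.9},{"x": 0,"y": 0,"z": -0.04,"wx": 0,"wy": 0,"wz": 0,"grip": 0.9},{"x": 0,"y": 0,"z": -0.04,"wx": 0,"wy": 0,"wz": 0,"grip": 0.9},{"x": 0,"y": 0,"z": 0,"wx": 0,"wy": 0,"wz": 0,"grip": 0.9},{"x": 0,"y": 0,"z": 0,"wx": 0,"wy": 0,"wz": 0,"grip": 0.9}]}}

```text
clock: 14.68
eef_pos: [533.8, -33.2, 206.5]
eef_rot: [3.142, 0.001, -0.23]
wrist_force: [-1.0, 0.3, -0.4]
finger_gap: 84.7
```

```bash
python3 snap.py w10; python3 edges.py w1 w10; python3 - <<'E'
from h import *
P=np.load("pics/w10P.npy")
p=cv2.imread("pics/w10.png");print(p.shape);cv2.imwrite("pics/w10c.png",cv2.resize(p[150:290,240:400],None,fx=4,fy=4,interpolation=cv2.INTER_CUBIC))
def cl(P,yaw=-0.041,o=(533.9,-33.3)):
    x,y=P[...,0]-o[0],P[...,1]-o[1];c,s=np.cos(yaw),np.sin(yaw);return np.stack([c*x+s*y,-s*x+c*y,P[...,2]],-1)
# knob tab points: height 80-97, radius 24-34
for n in("w1","w10"):
    q=cl(np.load(f"pics/{n}P.npy")).reshape(-1,3);r=np.hypot(q[:,0],q[:,1]);m=(q[:,2]>87)&(q[:,2]<97)&(r>23)&(r<38)
    t=q[m];v,V=np.linalg.eigh(np.cov(t[:,:2].T));b=V[:,1];pr=t[:,:2]@b
    print(n,m.sum(),"tab line angle",np.degrees(np.arctan2(b[1],b[0]))%180,"extent",np.percentile(pr,[1,99]).round(1))
E
```

```text
t14.68 pos [533.84 -33.22 206.51] rot [ 3.1415e+00  6.0000e-04 -2.2960e-01] F [-0.98  0.27 -0.39] Ftool [-1.02 -0.04  0.39] M [0.055 0.02  0.008] gap 84.71 q6 1.67
w1 steel back 81.35 gaps [(np.float64(99.42), np.float64(109.2))]
w10 steel back 92.75 gaps [(np.float64(111.1), np.float64(115.27))]
(480, 640, 3)
w1 436 tab line angle 130.46841583258492 extent [-29.9  31.5]
w10 454 tab line angle 80.14119371345951 extent [-30.3  31.5]
```

View pics/w10.png

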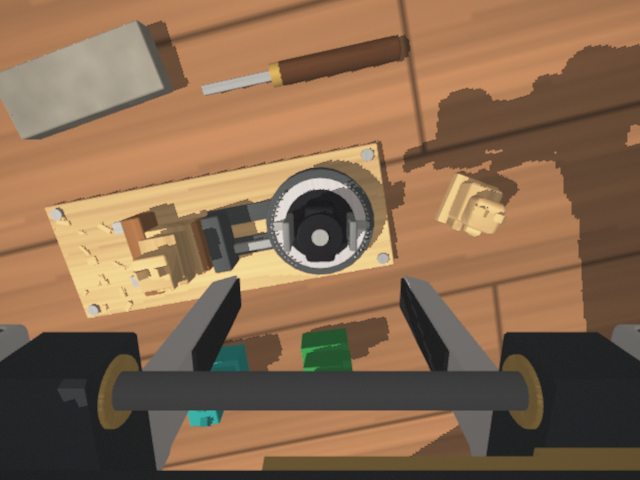

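View pics/w10c.png

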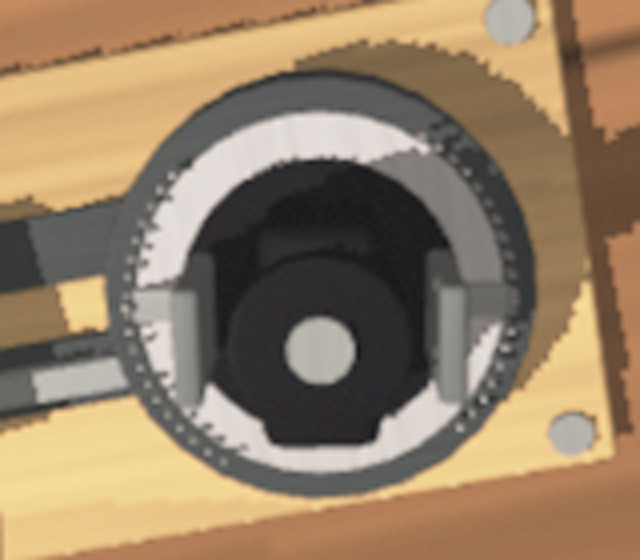

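```bash
python3 -c "
from cell import manip
print(manip.sign_off())"
```

```text
the job is handed in; nothing more can be done
None
```

The cat is clamped against the fence with about 15–16 N and the knob is locked. I handed the job in at about 14.7 s of the 54 s allowed. I pinched both tabs fully in, turned the knob clockwise 9 notches (0.882 rad), released it and lifted straight off.

**What the last checks showed**
- **Knob angle:** turned 0.878 rad as seen by the wrist camera, within 0.004 rad of the 9th notch.
- **Tabs:** sprung fully out, 61.8 mm across against 61.4 mm at the start.
- **Jaw:** it did not move on release.
- **Clamping force:** the pad met the cat at about 0.495 rad. The spring compression was 5.0 mm (15 N) before release and 5.3 mm (16 N) in the last picture.
- **Torque:** 0.18 N m at the knob just before release is about 13.5 N, or 11–14 N depending on how much was friction. This is slightly below the camera figures, but the torque reading is noisy.
- **Other things:** the robot never touched the cat. The finished cat, gouge and stone looked unmoved in the last picture, though I did not measure their positions.

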